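Free a slotted casting from a left-hand clamp and crate it under its cover

TASK

The knob that clamps the casting has a left-hand thread: unscrew it clockwise, as its engraved arrow shows, until the arrow engraved on top of its bar points at the engraved line on the fixture plate, and let go of it. Then lift the casting just over the rib, draw it out from under the washer and set it down flat on its foot in the plywood crate; after that, lay the light pressed cover flat on top of the casting's block. Do not drop either part, leave the knob at its mark and leave the wrench, gear and tin alone.

Things in the scene. Friction and masses are not known exactly. Their poses are not given: they have to be found in the camera images.
- knob (a joint): Turn of the left-hand knob on its vertical axis, rad: 0 is screwed right down; it grows clockwise seen from above (unscrewing); stop at 2.9. At 2.2 its engraved arrow points at the line on the plate. It starts between 0 and 0.4. Each radian raises knob and washer 3.5 mm (7.7 mm at the mark). It takes about 0.2 N m to turn and stays where it is left.
- knob_grip (a point): Dark iron knob: centre of its grip bar, on the turning axis, 88 mm above the table at joint 0. The bar is 62 long, 18 thick, 32 mm high. x points along it to the end with the pale engraved arrow; z up. Its collar (60 mm wide, top 10 mm below the bar) has a curved engraved clockwise arrow. Below, a washer 56 mm wide that does not turn lies on the casting's slotted foot.
- index_line (a point): Middle of the pale line on the top of the fixture, a dark steel plate 200 x 130 x 12 mm fixed to the bench. Axes of the fixture: x away from the robot (within 0.3 rad), y along the line, z up. The stud (16 mm wide) under the knob is 50 mm to -y, the plate's centre 62 mm to -x of the stud. A rib 3 mm high, 70 mm wide stands 88 to 96 mm to -x of that centre, 3 mm past the casting's end.
- casting_block (a point): Aluminium casting, 0.75 kg: centre of its block, 80 (x) x 36 (y) x 34 mm, flat on top; this point is 31 mm above its underside. The foot, 170 x 70 x 14 mm, reaches 53 mm to -x and 117 mm to +x; its +x end has an open slot, 24 mm wide, 35 mm deep, round the stud, 94 mm to +x. Centre of mass 9 mm to +x. Grip across the 36 mm. It clears the washer when drawn 55 mm along its -x.
- cover_centre (a point): Light pressed-steel cover, 0.15 kg, on the bench: centre of its shallow pan, 92 (x) x 50 (y) x 24 mm (z), this point 12 mm above its underside. A flange 120 x 34 x 4 mm at the bottom shows as a lug at each x end. Grip it across its 50 mm width.
- crate_in (a point): Centre of the inner floor of the fixed, open plywood crate, 8 mm above the table: outside 240 (x) x 190 (y) x 90 mm high, walls and floor 8 mm, inside 224 x 174 mm, 82 mm deep. x along its long side.
- wrench: Bystander: open steel wrench 190 mm long lying on the bench beyond the work; leave it alone. Origin at its underside.
- gear: Bystander: dark steel gear blank 90 mm across, 34 mm high, beyond the work. Origin at the centre of its underside.
- tin: Bystander: grey tin 72 mm across, 100 mm high, beyond the work. Origin at the centre of its underside.
Mind the look-alikes: they are no part of the job. Of the things shaped like the part that bears casting_block, the aluminium one is meant.

How it is judged:
On the way, in this order (a step that is already met when the one before it is completed fails the run):
1. the knob is unscrewed clockwise to its mark (joint 1.97 to 2.43) and let go, with the casting still within 15 mm of its place (value of joint knob between 1.97 and 2.43 rad and distance of casting_block from where it was at the start of the episode below 0.015 m and contact force between the fingers and knob below 0.3 N), for 0.2 s.
2. the casting stands flat on its foot on the crate floor, let go, before the cover is moved onto it (x of casting_block in the frame of crate_in between -0.1 and 0.1 m and y of casting_block in the frame of crate_in between -0.075 and 0.075 m and z of casting_block in the frame of crate_in below 0.037 m and angle between casting_block's own z axis and vertical below 0.1 rad and contact force between the fingers and casting below 0.3 N and contact force between cover and casting below 0.05 N), for 0.2 s.
At the end, for the whole second after the job is handed in: The knob is within 0.3 rad of its mark; the casting rests flat (within 0.1 rad) on its foot on the crate floor; the cover rests flat (within 0.12 rad) on the top of the casting's block, its centre within 45 mm of the block's centre seen from above; all released and at rest (x of casting_block in the frame of crate_in between -0.1 and 0.1 m and y of casting_block in the frame of crate_in between -0.075 and 0.075 m and z of casting_block in the frame of crate_in below 0.037 m and angle between casting_block's own z axis and vertical below 0.1 rad and value of joint knob between 1.9 and 2.5 rad and contact force between cover and casting above 0.4 N and angle between cover_centre's own z axis and vertical below 0.12 rad and z of cover_centre in the frame of crate_in between 0.053 and 0.066 m and horizontal distance between cover_centre and casting_block below 0.045 m and linear speed of each of casting, cover below 0.02 m/s); the robot touches nothing.
It fails at once if the casting is dropped (falls free faster than 0.6 m/s) (contact force between the fingers and casting below 0.1 N and linear speed of casting above 0.6 m/s).
It fails at once if the cover is dropped (falls free faster than 0.6 m/s) (contact force between the fingers and cover below 0.1 N and linear speed of cover above 0.6 m/s).
It fails at once if the wrench is pushed more than 30 mm (distance of wrench from where it was at the start of the episode above 0.03 m).
It fails at once if the gear is pushed more than 30 mm (distance of gear from where it was at the start of the episode above 0.03 m).
It fails at once if the tin is pushed more than 30 mm (distance of tin from where it was at the start of the episode above 0.03 m).
It also fails if it takes over 72 s, if anything falls off the work surface, if the arm or the gripper's body presses on something with over 40 N, if the wrist force passes 120 N, or if a joint passes its speed limit or range.

ROBOT

A 6-joint arm with a two-finger parallel gripper is mounted at the origin on the work surface. World frame = base frame: x ahead of the robot, y to its left, z up, the work surface at z = 0. Lengths are in m, angles in rad, forces in N, time in s.
With the tool pointing down it reaches from about 0.275 to 0.85 m from the base axis. Payload 5.2 kg.
Tool frame: the origin (TCP) lies on the centre line of the jaws, within the pads' length; the fingertips stand arm.finger_overhang ahead of it and the grasp point (between the pads) lies 2 mm behind it (arm.finger_overhang is the distance from the TCP to the fingertips, in m); z points along the fingers, y is the direction in which the jaws open and shut (so a half turn about z gives the same grasp; the last joint's range is limited). The gripper opens to 85 mm and grips with 20 to 120 N. Pads are 22 mm wide; open, the fingers measure 114 mm over their backs; the gripper's body (76 mm by 85 mm) begins 54 mm behind the grasp point. The pads swing forward as they close: fully open they stand 13 mm farther back than shut.
Start: joints at [-1.431, 0.259, 1.535, -0, 1.348, -0.203], TCP at [0.185, -0.518, 0.248] pointing down, gripper open.
Joint ranges: [-3.14, 3.14], [-0.91, 2.08], [0.19, 2.58], [-1.22, 4.36], [0.22, 2.71], [-3.12, 3.12]. Speed limits (rad/s): [2.57, 2.57, 3.14, 3.14, 3.14, 3.14].

INTERFACE

Orientations are given as a unit quaternion [x, y, z, w].
In Python, from bench import arm gives the robot as it stands.
- The arm moves only by the tool play_rows, never from a script. Its argument "rows" is a list of rows, each a list of 3 entries, a list of its own where there are three numbers: the finger opening in cm, from 0 to 8.54, then the shift along the world's x, y, z in cm, then the turn, a rotation vector about the world's x, y, z in degrees. A call has 1 to 5 rows; each row shifts and turns the commanded pose from where the row before left it; what a row does not reach is not made up. A row lasts 1/12 s, in which the tool goes at most 41.7 mm and 7.16 degrees, less where a joint would pass 70% of its speed; a pose out of reach is approached as far as the arm can. A call with a gripper value outside its range is refused whole. The fingers move at their own pace and stop on an object; "grip_force" is the grip in N (left out, the last holds). Time passes only in rows, so rows that do not move let the fingers close. It gives the time, the measured TCP pose, the force and the opening at its end, in the units of the state.
- arm.state(): the state, without advancing time (a new reading comes with each control period).
- arm.snapshot(name): name is "scene" or "top" or "wrist"; returns a dict with "frame" (420x560x3 uint8, blue, green, red), "K" (3x3 intrinsics, pixels), "eye" and "attitude" of the camera in the world; the wrist camera has in their place "tool_from_camera" (4x4, takes a point from camera to tool coordinates, whose origin is the TCP and whose axes are the flange's). Camera axes: x right, y down, z forward; pixel columns grow to the right and rows downward; lengths in m; the calibration is good to about 2 mm. A picture is of the moment at which its call begins: read the wrist's pose just before it. There is no depth.
- arm.finish_job(): hands the job in, once; it reports no verdict.
The state is a dict: "clock": time; "qpos": joint angles; "dq": joint speeds; "joint_efforts": joint torques, N m; "tcp_pos": TCP position; "tool_rot": TCP orientation; "force": force on the tool from outside, world axes, zero at the start; "torque": the same for the moment, N m; "gripper_width": finger opening in m.
Only numpy, scipy, OpenCV 4.12 (cv2) and the standard library are available. Lean on these libraries where they do the work, as an engineer would, in place of code of your own. Each camera call takes 0.05 s, during which the arm holds its last target.

## Working session

There is one attempt and no reset: what is moved stays moved. The work goes in short steps, Python scripts to look and compute and a tool call to move; the robot and the scene stay as the last step left them, time stands still between calls to the robot, and variables do not carry over. Pictures are saved under pics/ and viewed, and the job is handed in when it is done.

Besides the shell and the picture viewer there is one more tool, called after ">>>" by a JSON object that holds its "op" and its "data", one argument or row to a line. play_rows: Moves the arm, as the interface text tells. Its arguments: {"type":"object","properties":{"rows":{"type":"array"},"grip_force":{"type":"number"}},"required":["rows"]}

```bash
ls; mkdir -p pics; python3 - <<'E'
from bench import arm
import cv2
print(arm.state()); print(arm.finger_overhang)
for n in ["scene","top","wrist"]:
    s=arm.snapshot(n); cv2.imwrite(f"pics/{n}0.png",s["frame"]); print(n,{k:v for k,v in s.items() if k!="frame"})
E
```

```text
pics
{'clock': 0.0, 'qpos': array([-1.43082002e+00,  2.59331671e-01,  1.53612856e+00, -4.16229426e-06,
        1.34801095e+00, -2.02828920e-01]), 'dq': array([ 5.10972488e-04, -1.30231890e-03, -9.98898600e-04,  4.69757436e-04,
       -3.74642104e-05, -1.27627263e-04]), 'joint_efforts': array([ 6.04699908e-04, -4.46020246e+01, -2.90569907e+01, -4.74127046e-04,
        1.16266400e-02,  2.93477729e-05]), 'tcp_pos': array([ 0.18480312, -0.5174682 ,  0.24746253]), 'tool_rot': array([ 9.85345986e-01,  1.70564958e-01,  2.74843890e-05, -9.38861738e-04]), 'force': array([ 0.00257102,  0.08208066, -0.57934778]), 'torque': array([-0.0147383 ,  0.02600911, -0.02151455]), 'gripper_width': 0.0857022583724489}
0.017
scene {'K': array([[391.94270682,   0.        , 279.33649665],
       [  0.        , 391.94270682, 208.47361638],
       [  0.        ,   0.        ,   1.        ]]), 'eye': array([1.36028509, 0.07279457, 1.033436  ]), 'attitude': array([ 0.59595693,  0.71794344, -0.27453353, -0.23243043])}
top {'K': array([[474.14737091,   0.        , 278.41330048],
       [  0.        , 474.14737091, 213.1025431 ],
       [  0.        ,   0.        ,   1.        ]]), 'eye': array([ 0.26519818, -0.04928162,  1.60869897]), 'attitude': array([ 0.70822868, -0.70112023,  0.06559985, -0.05039064])}
wrist {'K': array([[308.89815732,   0.        , 276.27754945],
       [  0.        , 308.89815732, 205.9690806 ],
       [  0.        ,   0.        ,   1.        ]]), 'tool_from_camera': array([[-3.21231941e-04, -9.65334219e-01, -2.61016749e-01,
         6.74120522e-02],
       [ 9.99999944e-01, -3.35053667e-04,  8.45480836e-06,
        -1.34034010e-04],
       [-9.56163348e-05, -2.61016732e-01,  9.65334272e-01,
        -1.25664635e-01],
       [ 0.00000000e+00,  0.00000000e+00,  0.00000000e+00,
         1.00000000e+00]])}
```

View pics/scene0.png

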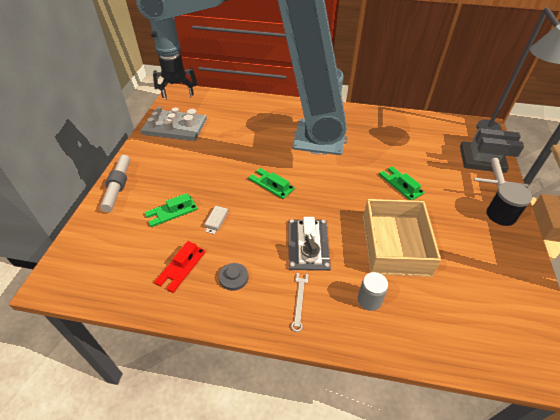

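View pics/top0.png

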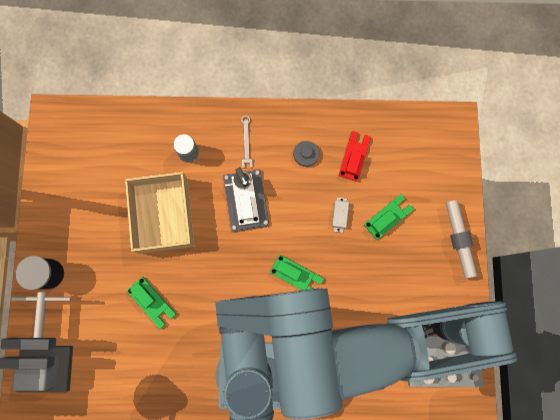

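View pics/wrist0.png

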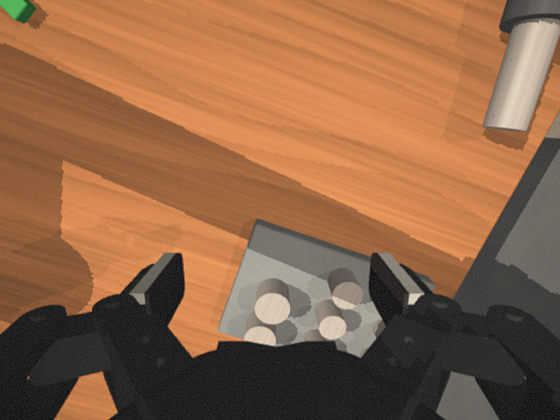

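The fixture with the aluminium casting is at about (246,198) in the top view. The crate is at (159,212), the cover at (341,214), and the coloured look-alikes lie around them. I'll enlarge these.

```bash
cat > h.py <<'E'
import numpy as np, cv2
from scipy.spatial.transform import Rotation as R
from bench import arm
def cam(s,st=None):
    if "eye" in s: return s["K"],R.from_quat(s["attitude"]).as_matrix(),np.array(s["eye"])
    T=s["tool_from_camera"]; Rt=R.from_quat(st["tool_rot"]).as_matrix()
    return s["K"],Rt@T[:3,:3],Rt@T[:3,3]+st["tcp_pos"]
def ray(c,uv):
    K,A,e=c; d=A@np.linalg.solve(K,[uv[0],uv[1],1]); return e,d/np.linalg.norm(d)
def onz(c,uv,z):
    e,d=ray(c,uv); return e+d*(z-e[2])/d[2]
def proj(c,p):
    K,A,e=c; q=K@(A.T@(np.asarray(p)-e)); return q[:2]/q[2]
def tri(c1,u1,c2,u2):
    e1,d1=ray(c1,u1); e2,d2=ray(c2,u2)
    t=np.linalg.lstsq(np.c_[d1,-d2],e2-e1,rcond=None)[0]
    a,b=e1+d1*t[0],e2+d2*t[1]; return (a+b)/2,np.linalg.norm(a-b)
def shot(n,name):
    import pickle
    st=arm.state(); s=arm.snapshot(n); cv2.imwrite(f"pics/{name}.png",s["frame"]); 
    pickle.dump((cam(s,st),s["frame"]),open(f"pics/{name}.pkl","wb")); return cam(s,st),s["frame"]
def load(name):
    import pickle; return pickle.load(open(f"pics/{name}.pkl","rb"))
def crop(f,x0,y0,x1,y1,k,out):
    cv2.imwrite(f"pics/{out}.png",cv2.resize(f[y0:y1,x0:x1],None,fx=k,fy=k,interpolation=cv2.INTER_CUBIC))
E
python3 - <<'E'
from h import *
c,f=shot("top","top1"); 
crop(f,210,155,290,240,7,"top1fix"); crop(f,115,165,200,260,6,"top1crate"); crop(f,315,185,365,245,8,"top1cov")
for n,uv,z in [("knob",(242,178),.088),("block",(244,205),.07),("cover",(341,214),.024),("crate",(159,212),.09),("tin",(184,147),.1),("gear",(306,152),.03)]: print(n,onz(c,uv,z))
c,f=shot("scene","sc1"); crop(f,280,205,340,275,8,"sc1fix"); crop(f,195,195,240,240,8,"sc1cov")
E
```

```text
knob [0.63290102 0.0395945  0.088     ]
block [0.5460891  0.03217149 0.07      ]
cover [ 0.52746828 -0.29510773  0.024     ]
crate [0.51607458 0.30482838 0.09      ]
tin [0.73195192 0.23142268 0.1       ]
gear [ 0.74207865 -0.17580696  0.03      ]
```

View pics/top1fix.png

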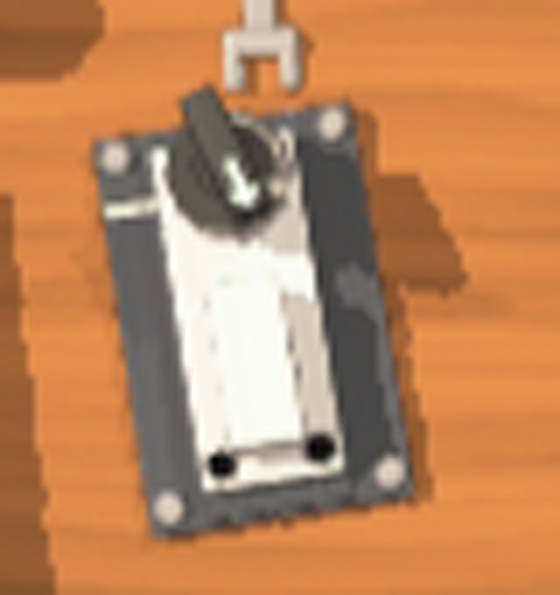

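View pics/top1crate.png

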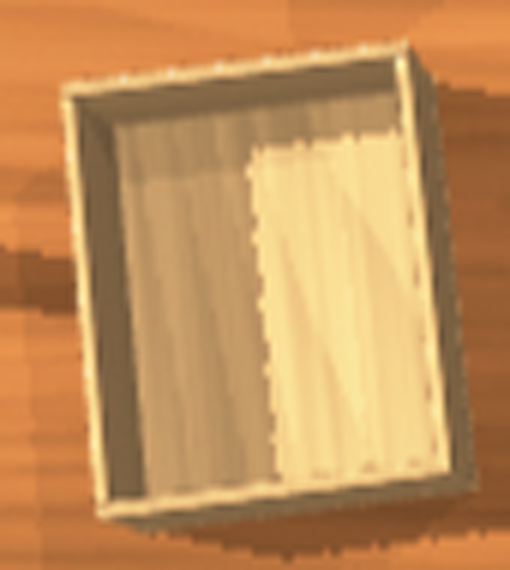

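View pics/sc1fix.png

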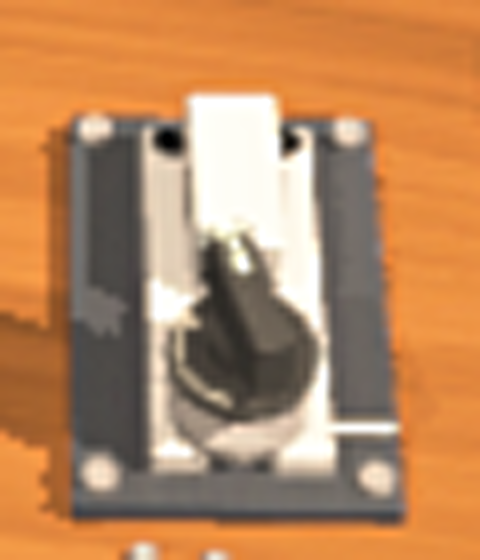

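View pics/top1cov.png

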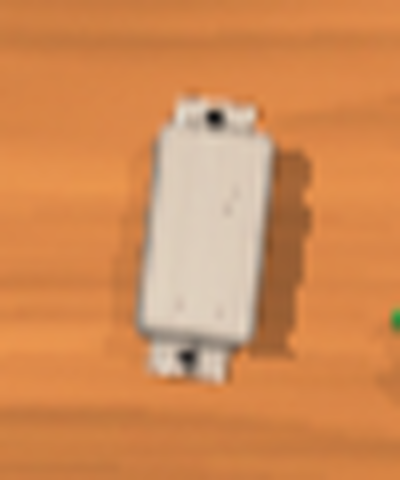

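The cover is at about (0.527,-0.295), the knob at about (0.633,0.04), and its arrow end points towards the robot. I'll move over the fixture and turn to the start yaw, about 205°, on the way.

>>> {"op": "play_rows", "data": {
  "rows": [
    [8.5, [1.6, 2.1, 0], [0, 0, 7.1]],
    [8.5, [1.6, 2.1, 0], [0, 0, 7.1]],
    [8.5, [1.6, 2.1, 0], [0, 0, 7.1]],
    [8.5, [1.6, 2.1, 0], [0, 0, 7.1]],
    [8.5, [1.6, 2.1, 0], [0, 0, 7.1]]
  ],
  "grip_force": 40
}}

```text
clock: 0.67
tcp_pos: [0.2654, -0.4119, 0.2482]
tool_rot: [0.885, 0.465, 0.0, -0.0]
force: [0.5, -0.1, 0.2]
gripper_width: 0.0852
```

>>> {"op": "play_rows", "data": {
  "rows": [
    [8.5, [1.6, 2.1, 0], [0, 0, 7.1]],
    [8.5, [1.6, 2.1, 0], [0, 0, 7.1]],
    [8.5, [1.6, 2.1, 0], [0, 0, 7.1]],
    [8.5, [1.6, 2.1, 0], [0, 0, 7.1]],
    [8.5, [1.6, 2.1, 0], [0, 0, 7.1]]
  ]
}}

```text
clock: 1.08
tcp_pos: [0.3455, -0.3068, 0.2483]
tool_rot: [0.701, 0.713, 0.0, 0.0]
force: [-0.0, -0.3, 0.5]
gripper_width: 0.0849
```

>>> {"op": "play_rows", "data": {
  "rows": [
    [8.5, [1.6, 2.1, 0], [0, 0, 7.1]],
    [8.5, [1.6, 2.1, 0], [0, 0, 7.1]],
    [8.5, [1.6, 2.1, 0], [0, 0, 7.1]],
    [8.5, [1.6, 2.1, 0], [0, 0, 7.1]],
    [8.5, [1.6, 2.1, 0], [0, 0, 7.1]]
  ]
}}

```text
clock: 1.5
tcp_pos: [0.4255, -0.2018, 0.2484]
tool_rot: [0.45, 0.893, -0.0, 0.0]
force: [0.6, 0.5, -0.1]
gripper_width: 0.0846
```

>>> {"op": "play_rows", "data": {
  "rows": [
    [8.5, [1.6, 2.1, 0], [0, 0, 7.1]],
    [8.5, [1.6, 2.1, 0], [0, 0, 7.1]],
    [8.5, [1.6, 2.1, 0], [0, 0, 7.1]],
    [8.5, [1.6, 2.1, 0], [0, 0, 7.1]],
    [8.5, [1.6, 2.1, 0], [0, 0, 7.1]]
  ]
}}

```text
clock: 1.92
tcp_pos: [0.5055, -0.0968, 0.2483]
tool_rot: [0.156, 0.988, -0.0, 0.0]
force: [-0.0, 0.3, -0.0]
gripper_width: 0.0854
```

>>> {"op": "play_rows", "data": {
  "rows": [
    [8.5, [1.6, 2.1, 0], [0, 0, 7.1]],
    [8.5, [1.6, 2.1, 0], [0, 0, 7.1]],
    [8.5, [1.6, 2.1, 0], [0, 0, 7.1]],
    [8.5, [1.6, 2.1, 0], [0, 0, 7.1]],
    [8.5, [1.6, 2.1, 0], [0, 0, 7.1]]
  ]
}}

```text
clock: 2.33
tcp_pos: [0.5855, 0.0082, 0.2482]
tool_rot: [-0.152, 0.988, 0.0, -0.0]
force: [0.0, 0.5, -1.2]
gripper_width: 0.0851
```

```bash
python3 - <<'E'
from h import *
c,f=shot("wrist","w1"); print(c[2], arm.state()["qpos"])
E
```

```text
[ 0.523778   -0.01104031  0.37383302] [-0.17138633  0.32555425  1.44326709  0.00333252  1.37116949 -2.05762743]
```

View pics/w1.png

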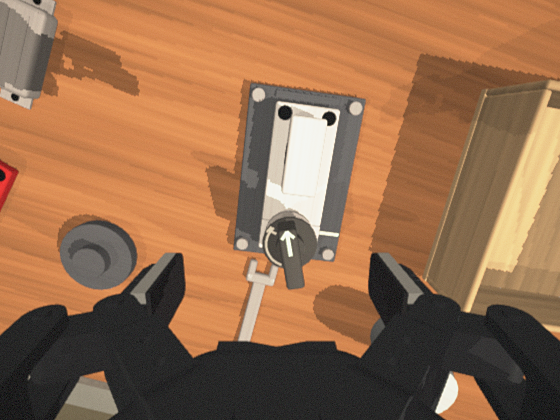

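```bash
python3 - <<'E'
from h import *
c,f=load("w1"); crop(f,230,75,370,300,4,"w1a"); crop(f,255,200,345,295,6,"w1b")
E
```

```text
(no output)
```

View pics/w1b.png

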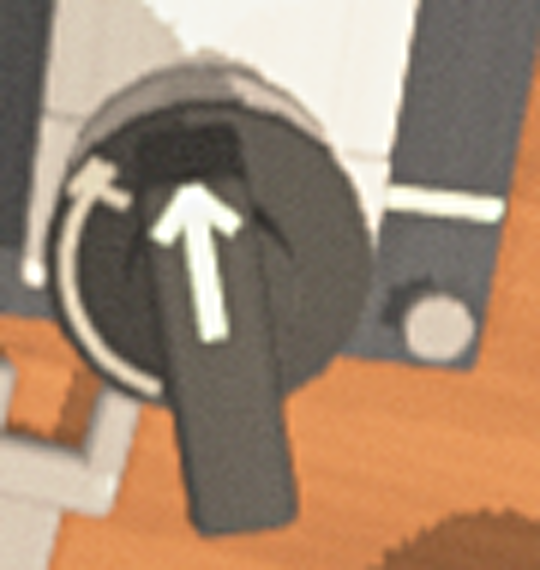

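View pics/w1a.png

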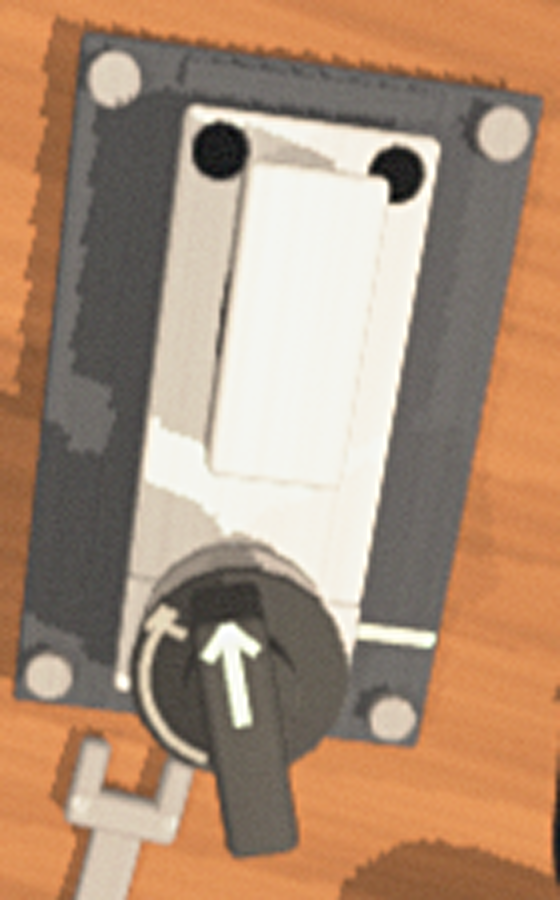

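```bash
python3 - <<'E'
from h import *
c,_=load("w1"); ct,_=load("top1"); cs,_=load("sc1")
b=lambda u,v:(255+u/6,200+v/6); a=lambda u,v:(230+u/4,75+v/4)
def line(n,uvs,z):
    P=np.array([onz(c,p,z) for p in uvs]); print(n,P.round(4).tolist(),"mean",P.mean(0).round(4)); return P
P=line("bar",[b(150,185),b(245,180),b(295,525),b(195,530)],.1045)
d=(P[0]+P[1]-P[2]-P[3])/2; print("len",np.linalg.norm(d),"wid",np.linalg.norm(P[0]-P[1]),"yaw",np.degrees(np.arctan2(d[1],d[0])))
P2=line("plate",[a(85,38),a(540,98),a(415,745),a(17,698)],.012)
for i,j in [(0,1),(3,2),(0,3),(1,2)]: d=P2[j]-P2[i]; print(np.linalg.norm(d),np.degrees(np.arctan2(d[1],d[0])))
P3=line("block",[a(247,160),a(390,180),a(335,487),a(210,472)],.06)
for i,j in [(0,1),(3,2),(0,3),(1,2)]: d=P3[j]-P3[i]; print(np.linalg.norm(d),np.degrees(np.arctan2(d[1],d[0])))
L=line("line",[b(387,195),b(503,210)],.012); d=L[0]-L[1];print(np.linalg.norm(d),np.degrees(np.arctan2(d[1],d[0])))
# triangulate with top (crop 7, origin 210,155) & scene (crop 8, 280,205)
t=lambda u,v:(210+u/7,155+v/7); s=lambda u,v:(280+u/8,205+v/8)
print("barfar",tri(c,b(245,527),ct,t(203,103))); 
print("line end tw",tri(c,b(503,210),ct,t(106,211)),"ts",tri(cs,s(398,428),ct,t(106,211)))
print("block far-left/near robot corner tw", tri(c,a(247,160),ct,t(300,440)), tri(c,a(390,180),ct,t(225,447)))
print("block s/w", tri(c,a(247,160),cs,s(188,97)), tri(c,a(390,180),cs,s(277,97)))
E
```

```text
bar [[0.615, 0.0213, 0.1045], [0.6098, 0.035, 0.1045], [0.6636, 0.0614, 0.1045], [0.6693, 0.0462, 0.1045]] mean [0.6394 0.041  0.1045]
len 0.05982443792543636 wid 0.014630568638263435 yaw -154.55706195659567
plate [[0.4938, -0.0492, 0.012], [0.4709, 0.0755, 0.012], [0.6649, 0.1102, 0.012], [0.6874, -0.0151, 0.012]] mean [0.5793 0.0304 0.012 ]
0.12688812402572913 100.4226780807445
0.1273527492870383 100.19833124624313
0.19659527266445742 10.004124055651076
0.19709108629373295 10.13996561559035
block [[0.5127, 0.0013, 0.06], [0.5066, 0.0361, 0.06], [0.5836, 0.0488, 0.06], [0.5896, 0.0165, 0.06]] mean [0.5481 0.0257 0.06  ]
0.03536663937341346 99.8497236381239
0.03289571246289579 100.47637095763558
0.07836398370510074 11.173949638076238
0.07798608859521729 9.363425628518444
line [[0.6337, 0.0799, 0.012], [0.6296, 0.1039, 0.012]] mean [0.6316 0.0919 0.012 ]
0.024419933261379714 -80.2914948398802
barfar (array([0.64807137, 0.04621043, 0.13830872]), np.float64(0.0013299829667350745))
line end tw (array([0.62352977, 0.09953886, 0.02701259]), np.float64(0.0033194979290218155)) ts (array([0.62616096, 0.10410406, 0.00762878]), np.float64(0.004584838444653687))
block far-left/near robot corner tw (array([0.51129052, 0.00340479, 0.02008179]), np.float64(0.0011243535323873359)) (array([0.50519582, 0.03950782, 0.03573412]), np.float64(0.0005640236683690031))
block s/w (array([0.51241711, 0.00254393, 0.05671011]), np.float64(0.0022958917502653043)) (array([0.50610048, 0.03819354, 0.05690961]), np.float64(0.003257420199511348))
```

Independent estimates of the stud agree within about 2 mm at (0.640,0.042). The fixture yaw is 10.1° and the bar arrow yaw is 205.4°, so the turn needed is about 105° clockwise (q0≈0.36). I'll move down to the knob.

>>> {"op": "play_rows", "data": {
  "rows": [
    [6, [1.1, 0.67, -1], [0, 0, 1.6]],
    [6, [1.1, 0.67, -2], [0, 0, 1.6]],
    [6, [1.1, 0.67, -2], [0, 0, 1.6]],
    [6, [1.1, 0.67, -2], [0, 0, 1.6]],
    [6, [1.05, 0.65, -2], [0, 0, 1.5]]
  ]
}}

```text
clock: 2.8
tcp_pos: [0.6397, 0.0406, 0.1573]
tool_rot: [-0.217, 0.976, -0.0, -0.0]
force: [0.1, -0.3, 0.9]
gripper_width: 0.0597
```

>>> {"op": "play_rows", "data": {
  "rows": [
    [6, [0, 0, -2], [0, 0, 0]],
    [6, [0, 0, -2], [0, 0, 0]],
    [6, [0, 0, -1.5], [0, 0, 0]],
    [6, [0, 0, -1.2], [0, 0, 0]],
    [6, [0, 0, 0], [0, 0, 0]]
  ]
}}

```text
clock: 3.22
tcp_pos: [0.6375, 0.0403, 0.0882]
tool_rot: [-0.217, 0.976, 0.001, -0.003]
force: [-1.0, 0.5, -0.1]
gripper_width: 0.0599
```

```bash
python3 - <<'E'
from h import *
c,f=shot("wrist","w2"); s=arm.state(); print(s["tcp_pos"],R.from_quat(s["tool_rot"]).as_matrix()[:,0],s["qpos"],s["force"])
E
```

```text
[0.63840063 0.04026639 0.08992701] [-0.90620316 -0.42283457  0.00260086] [-1.11108761e-01  5.52749824e-01  1.49611914e+00  1.38247927e-05
  1.09577764e+00 -2.11848192e+00] [-0.22365993  0.2654907   0.22439641]
```

View pics/w2.png

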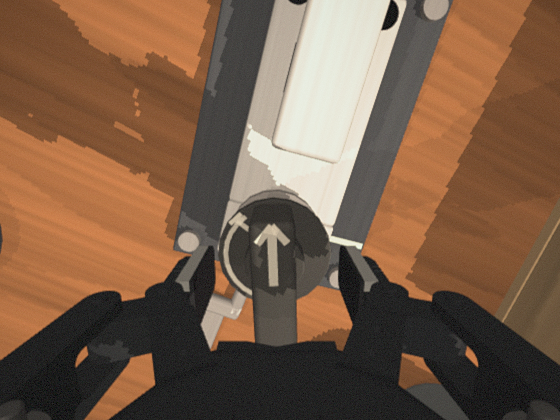

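The bar sits centred between the jaws (bar u≈274, jaw middle ≈277). Closing now.

>>> {"op": "play_rows", "data": {
  "rows": [
    [0.5, [0, 0, 0], [0, 0, 0]],
    [0.5, [0, 0, 0], [0, 0, 0]],
    [0.5, [0, 0, 0], [0, 0, 0]],
    [0.5, [0, 0, 0], [0, 0, 0]],
    [0.5, [0, 0, 0], [0, 0, 0]]
  ],
  "grip_force": 40
}}

```text
clock: 3.68
tcp_pos: [0.6406, 0.0404, 0.094]
tool_rot: [-0.217, 0.976, -0.001, 0.002]
force: [-1.6, 0.8, 7.1]
gripper_width: 0.0178
```

>>> {"op": "play_rows", "data": {
  "rows": [
    [0.5, [0, 0, 0.04], [0, 0, -4]],
    [0.5, [0, 0, 0.04], [0, 0, -6]],
    [0.5, [0, 0, 0.04], [0, 0, -7]],
    [0.5, [0, 0, 0.04], [0, 0, -7]],
    [0.5, [0, 0, 0.04], [0, 0, -7]]
  ]
}}

```text
clock: 4.1
tcp_pos: [0.6406, 0.0395, 0.0959]
tool_rot: [0.055, 0.999, -0.001, 0.002]
force: [-1.6, -1.9, 6.8]
gripper_width: 0.0174
```

>>> {"op": "play_rows", "data": {
  "rows": [
    [0.5, [0, 0, 0.04], [0, 0, -7]],
    [0.5, [0, 0, 0.04], [0, 0, -7]],
    [0.5, [0, 0, 0.04], [0, 0, -7]],
    [0.5, [0, 0, 0.04], [0, 0, -7]],
    [0.5, [0, 0, 0.04], [0, 0, -7]]
  ]
}}

```text
clock: 4.52
tcp_pos: [0.64, 0.0388, 0.098]
tool_rot: [0.352, 0.936, -0.001, 0.002]
force: [-3.3, -3.1, 8.8]
gripper_width: 0.0174
```

>>> {"op": "play_rows", "data": {
  "rows": [
    [0.5, [0, 0, 0.04], [0, 0, -7]],
    [0.5, [0, 0, 0.04], [0, 0, -7]],
    [0.5, [0, 0, 0.04], [0, 0, -7]],
    [0.5, [0, 0, 0.04], [0, 0, -7]],
    [0.5, [0, 0, 0.04], [0, 0, -7]]
  ]
}}

```text
clock: 4.93
tcp_pos: [0.6393, 0.0385, 0.1001]
tool_rot: [0.617, 0.787, -0.001, 0.001]
force: [-4.2, -4.9, 11.0]
gripper_width: 0.0175
```

>>> {"op": "play_rows", "data": {
  "rows": [
    [0.5, [0, 0, 0.04], [0, 0, -4]],
    [0.5, [0, 0, 0], [0, 0, 0]],
    [0.5, [0, 0, 0], [0, 0, 0]]
  ]
}}

```text
clock: 5.18
tcp_pos: [0.6393, 0.0385, 0.1004]
tool_rot: [0.643, 0.766, -0.001, 0.001]
force: [-5.1, -5.9, 10.6]
gripper_width: 0.0175
```

```bash
python3 - <<'E'
from h import *
c,f=shot("wrist","w3"); s=arm.state(); x=R.from_quat(s["tool_rot"]).as_matrix()[:,0]; print(s["tcp_pos"],np.degrees(np.arctan2(x[1],x[0])),s["qpos"],s["force"],s["torque"])
E
```

```text
[0.63924535 0.0384456  0.10041557] 100.03820821765568 [-0.11219095  0.54072248  1.48789821 -0.00340366  1.11177021 -0.28588496] [-6.10479783 -5.1815504  10.29090561] [-1.17270498  1.27969114 -0.0886272 ]
```

View pics/w3.png

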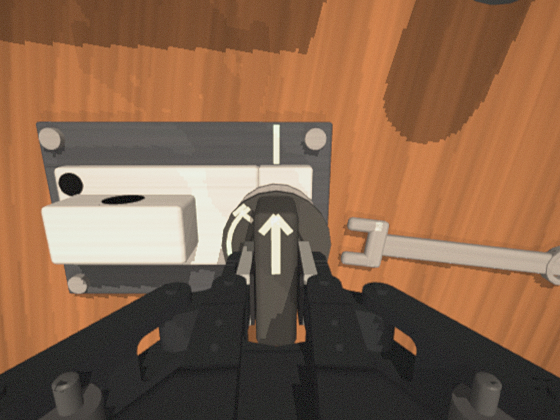

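The arrow (u≈276) lines up with the plate line (u≈277). I'll release it and rise.

>>> {"op": "play_rows", "data": {
  "rows": [
    [5, [0, 0, 0], [0, 0, 0]],
    [5, [0, 0, 0], [0, 0, 0]],
    [5, [0, 0, 0], [0, 0, 0]],
    [5, [0, 0, 2], [0, 0, 0]],
    [5, [0, 0, 3], [0, 0, 0]]
  ]
}}

```text
clock: 5.65
tcp_pos: [0.637, 0.0408, 0.1446]
tool_rot: [0.642, 0.766, -0.002, -0.003]
force: [0.8, 0.4, -0.7]
gripper_width: 0.05
```

>>> {"op": "play_rows", "data": {
  "rows": [
    [8, [-1, 0, 3], [0, 0, 6]],
    [8, [-1.5, 0, 3], [0, 0, 7]],
    [8, [-1.5, 0, 0], [0, 0, 7]],
    [8, [-1.5, 0, 0], [0, 0, 7]],
    [8, [-1.5, 0, 0], [0, 0, 7]]
  ]
}}

```text
clock: 6.07
tcp_pos: [0.5691, 0.0405, 0.2086]
tool_rot: [0.387, 0.922, 0.0, 0.001]
force: [-0.8, 0.2, -0.5]
gripper_width: 0.0799
```

>>> {"op": "play_rows", "data": {
  "rows": [
    [8, [-1.2, -0.2, 0], [0, 0, 7]],
    [8, [0, -0.2, 0], [0, 0, 7]],
    [8, [0, -0.2, 0], [0, 0, 7]],
    [8, [0, -0.2, 0], [0, 0, 7]],
    [8, [0, -0.2, 0], [0, 0, 7]]
  ]
}}

```text
clock: 6.48
tcp_pos: [0.5574, 0.0305, 0.2079]
tool_rot: [0.092, 0.996, 0.0, 0.0]
force: [-0.0, 0.4, 0.2]
gripper_width: 0.0798
```

>>> {"op": "play_rows", "data": {
  "rows": [
    [8, [0, 0, 0], [0, 0, 7]],
    [8, [0, 0, 0], [0, 0, 7]],
    [8, [0, 0, 0], [0, 0, 7]],
    [8, [0, 0, 0], [0, 0, 0]]
  ]
}}

```text
clock: 6.82
tcp_pos: [0.5574, 0.0305, 0.2077]
tool_rot: [-0.09, 0.996, 0.0, 0.0]
force: [-0.0, 0.4, 0.1]
gripper_width: 0.0801
```

```bash
python3 - <<'E'
from h import *
s=arm.state(); c,f=shot("wrist","w4"); x=R.from_quat(s["tool_rot"]).as_matrix()[:,0]; print(s["tcp_pos"],np.degrees(np.arctan2(x[1],x[0])),s["qpos"],s["force"],s["torque"])
E
```

```text
[0.55740719 0.03049435 0.20769955] -169.69921145271803 [-1.45245692e-01  3.03388647e-01  1.57621813e+00  1.55296832e-04
  1.26194921e+00 -1.89587190e+00] [-0.0010515   0.42359086  0.13414637] [ 0.04444843  0.04508194 -0.06654076]
```

View pics/w4.png

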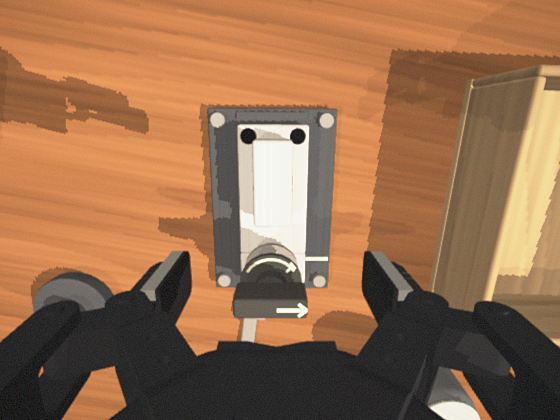

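```bash
python3 - <<'E'
from h import *
c,f=load("w4"); crop(f,200,100,345,330,4,"w4a")
E
```

```text
(no output)
```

View pics/w4a.png

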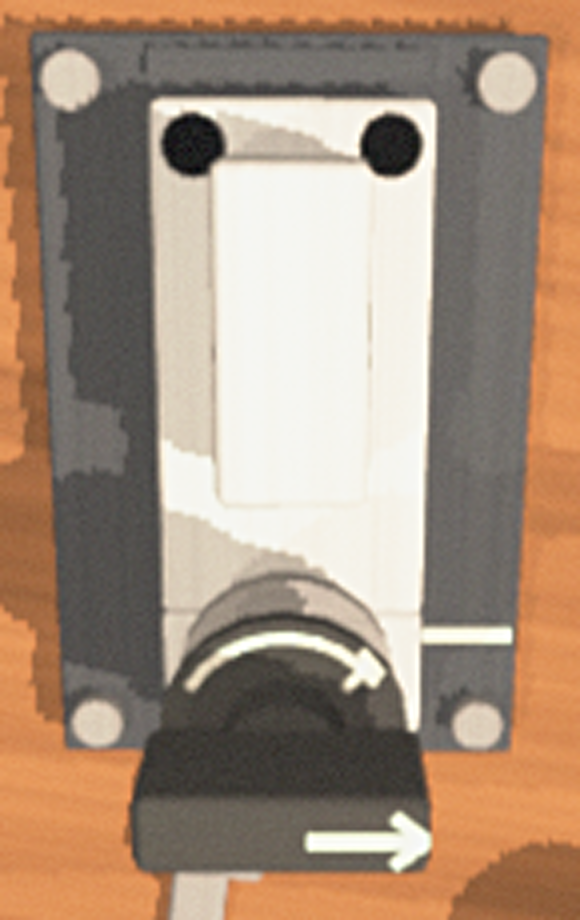

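```bash
python3 - <<'E'
from h import *
c,_=load("w4"); c1,_=load("w1"); cs,_=load("sc1")
a=lambda u,v:(200+u/4,100+v/4); a1=lambda u,v:(230+u/4,75+v/4)
A=[(213,160),(374,162),(364,507),(218,503)]; B=[(247,160),(390,180),(335,487),(210,472)]
print([tri(c,a(*p),c1,a1(*q)) for p,q in zip(A,B)])
P=np.array([onz(c,a(*p),.06) for p in A]); print(P,P.mean(0))
for i,j in [(0,1),(3,2),(0,3),(1,2)]: d=P[j]-P[i]; print(np.linalg.norm(d),np.degrees(np.arctan2(d[1],d[0])))
Q=[(32,36),(548,38),(510,750),(68,748)]
P=np.array([onz(c,a(*p),.012) for p in Q]); print(P,P.mean(0), P.mean(0)+np.array([-.032*.9845,-.032*.1754,0]))
E
```

```text
[(array([0.51242923, 0.00168706, 0.05105969]), np.float64(0.00017003331199225925)), (array([0.50633115, 0.03706432, 0.05393656]), np.float64(8.339384230132242e-05)), (array([0.58395211, 0.0493366 , 0.05926424]), np.float64(0.0008708875489403469)), (array([0.58943285, 0.0162096 , 0.05959377]), np.float64(0.0007066932714665641))]
[[0.5118936  0.00230192 0.06      ]
 [0.50608345 0.0367089  0.06      ]
 [0.58395398 0.04963317 0.06      ]
 [0.58906566 0.01593333 0.06      ]] [0.54774917 0.02614433 0.06      ]
0.03489409945365832 99.58486334262709
0.03408531001559008 98.62503115253824
0.07836671467723254 10.01720463153993
0.07893577480201881 9.423549649885365
[[ 0.49333447 -0.04970608  0.012     ]
 [ 0.47092323  0.07648675  0.012     ]
 [ 0.66531922  0.11086556  0.012     ]
 [ 0.68757007 -0.01545136  0.012     ]] [0.57928675 0.03054871 0.012     ] [0.54778275 0.02493591 0.012     ]
```

>>> {"op": "play_rows", "data": {
  "rows": [
    [7, [-0.07, -0.33, -3], [0, 0, 0]],
    [7, [0, 0, -3.5], [0, 0, 0]],
    [7, [0, 0, -3.5], [0, 0, 0]],
    [7, [0, 0, -3], [0, 0, -0.3]],
    [7, [0, 0, -1.5], [0, 0, 0]]
  ]
}}

```text
clock: 7.28
tcp_pos: [0.5543, 0.0274, 0.059]
tool_rot: [-0.082, 0.997, 0.001, -0.003]
force: [-0.5, 0.7, -0.0]
gripper_width: 0.0702
```

>>> {"op": "play_rows", "data": {
  "rows": [
    [7, [0, 0, -1.0], [0, 0, 0]],
    [7, [0, 0, 0], [0, 0, 0]],
    [7, [0, 0, 0], [0, 0, 0]]
  ]
}}

```text
clock: 7.53
tcp_pos: [0.5571, 0.027, 0.053]
tool_rot: [-0.084, 0.996, 0.0, 0.0]
force: [0.4, 0.2, 0.4]
gripper_width: 0.0702
```

```bash
python3 - <<'E'
from h import *
s=arm.state(); c,f=shot("wrist","w5"); x=R.from_quat(s["tool_rot"]).as_matrix()[:,0]; print(s["tcp_pos"],np.degrees(np.arctan2(x[1],x[0])),s["force"],s["torque"])
E
```

```text
[0.55706886 0.02702687 0.0529846 ] -170.3514525234635 [0.43218969 0.23553135 0.40996372] [ 0.05139761 -0.05691186  0.02205047]
```

View pics/w5.png

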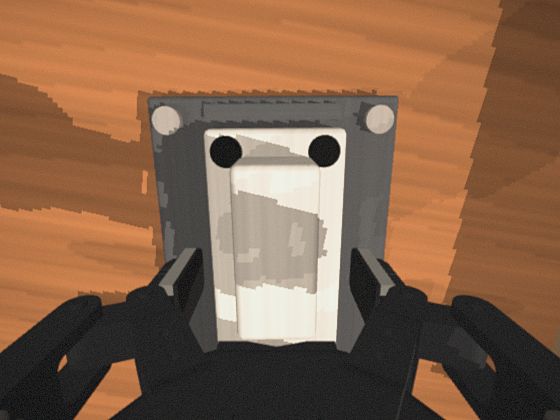

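The jaws are centred on the block, with the block's middle at u≈276 and the jaws' at u≈277. Closing at 80 N.

>>> {"op": "play_rows", "data": {
  "rows": [
    [4.5, [0, 0, 0], [0, 0, 0]],
    [3, [0, 0, 0], [0, 0, 0]],
    [3, [0, 0, 0], [0, 0, 0]],
    [2.5, [0, 0, 0], [0, 0, 0]],
    [2.5, [0, 0, 0], [0, 0, 0]]
  ],
  "grip_force": 80
}}

```text
clock: 8.0
tcp_pos: [0.5576, 0.0267, 0.0543]
tool_rot: [-0.085, 0.996, -0.0, 0.001]
force: [-2.1, -0.6, 6.6]
gripper_width: 0.0346
```

>>> {"op": "play_rows", "data": {
  "rows": [
    [2.5, [0, 0, 0], [0, 0, 0]],
    [2.5, [0, 0, 0], [0, 0, 0]]
  ]
}}

```text
clock: 8.17
tcp_pos: [0.5576, 0.0267, 0.0543]
tool_rot: [-0.085, 0.996, -0.0, 0.001]
force: [-1.0, -1.0, 6.1]
gripper_width: 0.0348
```

>>> {"op": "play_rows", "data": {
  "rows": [
    [2.5, [0, 0, 0.3], [0, 0, 0]],
    [2.5, [0, 0, 0.2], [0, 0, 0]],
    [2.5, [0, 0, 0], [0, 0, 0]],
    [2.5, [0, 0, 0], [0, 0, 0]]
  ]
}}

```text
clock: 8.5
tcp_pos: [0.556, 0.0271, 0.0571]
tool_rot: [-0.085, 0.996, 0.0, -0.001]
force: [0.2, 0.7, -7.2]
gripper_width: 0.0343
```

>>> {"op": "play_rows", "data": {
  "rows": [
    [2.5, [0, 0, 0.22], [0, 0, 0]],
    [2.5, [0, 0, 0], [0, 0, 0]],
    [2.5, [0, 0, 0], [0, 0, 0]]
  ]
}}

```text
clock: 8.75
tcp_pos: [0.5566, 0.027, 0.0598]
tool_rot: [-0.085, 0.996, 0.0, -0.0]
force: [-0.1, 0.0, -7.5]
gripper_width: 0.0347
```

```bash
python3 - <<'E'
from h import *
c,f=shot("wrist","w6"); 
c2,f2=shot("scene","sc2"); crop(f2,270,195,350,275,7,"sc2a")
print(arm.state()["force"],arm.state()["tcp_pos"])
E
```

```text
[-0.92379646 -0.24143812 -8.28220375] [0.55658791 0.02702607 0.05975396]
```

View pics/sc2a.png

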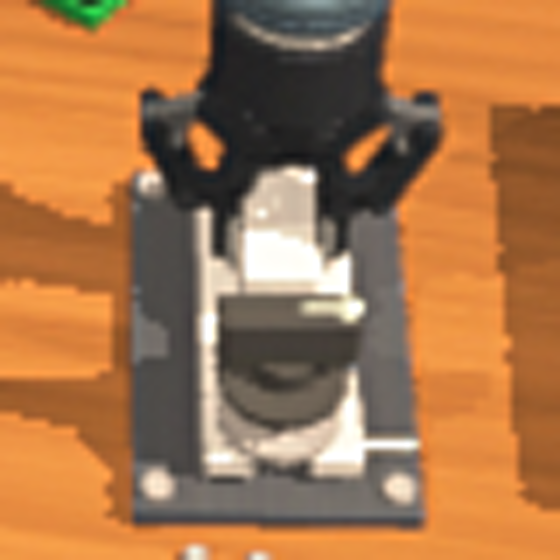

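It is lifted about 5.4 mm and carries only its own weight (7.5 N), so it isn't touching the washer. I'll draw it out.

>>> {"op": "play_rows", "data": {
  "rows": [
    [2.5, [-0.4, -0.07, 0], [0, 0, 0]],
    [2.5, [-0.7, -0.12, 0], [0, 0, 0]],
    [2.5, [-0.7, -0.12, 0], [0, 0, 0]],
    [2.5, [-0.7, -0.12, 0], [0, 0, 0]]
  ]
}}

```text
clock: 9.18
tcp_pos: [0.5304, 0.0226, 0.0598]
tool_rot: [-0.085, 0.996, 0.0, -0.0]
force: [-0.1, 0.3, -8.0]
gripper_width: 0.0344
```

>>> {"op": "play_rows", "data": {
  "rows": [
    [2.5, [-0.9, -0.16, 0], [0, 0, 0]],
    [2.5, [-1.0, -0.17, 0], [0, 0, 0]],
    [2.5, [-1.0, -0.17, 0], [0, 0, 0]],
    [2.5, [-1.0, -0.17, 0], [0, 0, 0]],
    [2.5, [-0.8, -0.14, 0], [0, 0, 0]]
  ]
}}

```text
clock: 9.6
tcp_pos: [0.483, 0.0145, 0.0599]
tool_rot: [-0.085, 0.996, 0.0, -0.0]
force: [-0.4, -0.3, -7.9]
gripper_width: 0.0344
```

```bash
python3 - <<'E'
from h import *
c,f=shot("wrist","w7"); c,f=shot("top","top2")
cs,fs=shot("scene","sc3"); crop(fs,270,170,350,275,6,"sc3a")
print(arm.state()["force"],arm.state()["tcp_pos"])
E
```

```text
[ 0.65716367  0.11813573 -9.00670605] [0.48401624 0.01450932 0.06002576]
```

View pics/sc3a.png

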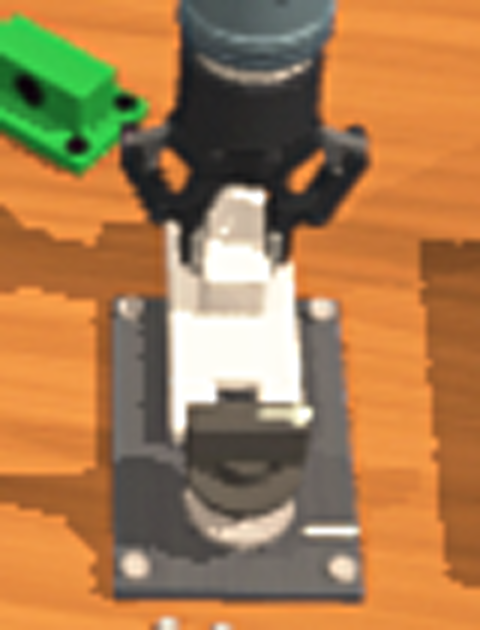

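View pics/w7.png

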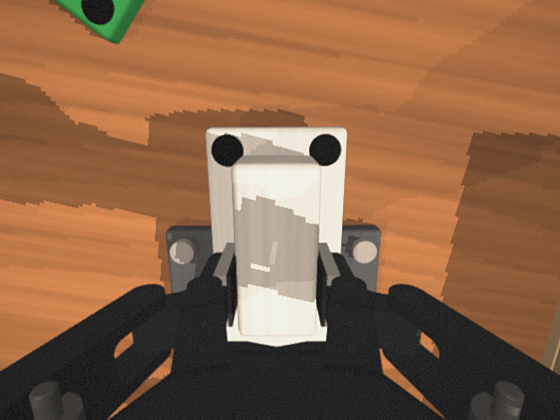

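```bash
python3 - <<'E'
from h import *
c,f=load("top2"); ct,_=load("top1"); crop(f,110,160,200,265,6,"top2crate")
q=lambda u,v:(115+u/6,165+v/6)
P=np.array([onz(ct,q(*p),.09) for p in [(65,88),(408,42),(450,475),(100,515)]]); print(P,P.mean(0))
for i,j in [(0,1),(3,2),(0,3),(1,2)]: d=P[i]-P[j]; print(np.linalg.norm(d),np.degrees(np.arctan2(d[1],d[0])))
cs,fs=load("sc3"); crop(fs,355,190,445,285,6,"sc3crate")
E
```

```text
[[0.62167253 0.41768141 0.09      ]
 [0.64996821 0.23309023 0.09      ]
 [0.41296055 0.2010612  0.09      ]
 [0.38975321 0.38519626 0.09      ]] [0.51858862 0.30925727 0.09      ]
0.18674729054292882 98.71494189140371
0.18559176015828444 97.18336176653354
0.23418338289924492 7.97359668869682
0.23916206179450547 7.6962826373376485
```

View pics/top2crate.png

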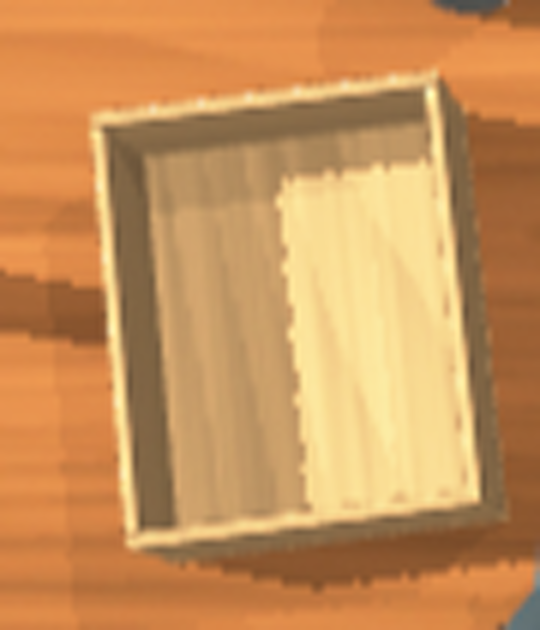

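View pics/sc3crate.png

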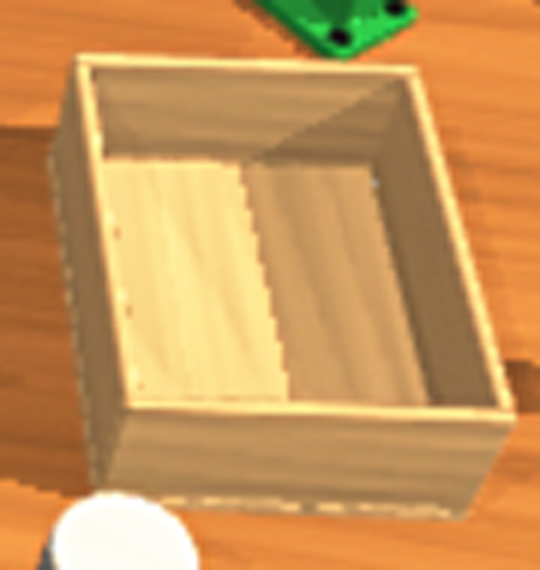

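>>> {"op": "play_rows", "data": {
  "rows": [
    [2.5, [0, 0, 1.5], [0, 0, 0]],
    [2.5, [0, 0, 2.5], [0, 0, 0]],
    [2.5, [0, 0, 3], [0, 0, 0]],
    [2.5, [0, 0, 3], [0, 0, 0]],
    [2.5, [0, 0, 2], [0, 0, 0]]
  ]
}}

```text
clock: 10.17
tcp_pos: [0.4864, 0.0144, 0.1829]
tool_rot: [-0.085, 0.996, -0.001, 0.002]
force: [0.4, -0.4, -7.9]
gripper_width: 0.0342
```

```bash
python3 - <<'E'
from h import *
cs,_=load("sc3"); ct,_=load("top2")
q=lambda u,v:(355+u/6,190+v/6); r=lambda u,v:(110+u/6,160+v/6)
S=[(80,57),(415,68),(514,420),(125,408)]; T=[(482,505),(132,545),(95,118),(438,72)]
P=np.array([onz(cs,q(*p),.09) for p in S]); print(P.round(4),P.mean(0))
for i,j in [(1,0),(2,3),(3,0),(2,1)]: d=P[i]-P[j]; print(np.linalg.norm(d),np.degrees(np.arctan2(d[1],d[0])))
for a,b in zip(S,T): print(tri(cs,q(*a),ct,r(*b)))
P=np.array([onz(ct,r(*p),.09) for p in T]); print(P.round(4),P.mean(0))
E
```

```text
[[0.424  0.2069 0.09  ]
 [0.3977 0.3892 0.09  ]
 [0.63   0.4218 0.09  ]
 [0.658  0.2359 0.09  ]] [0.52741844 0.31343539 0.09      ]
0.18421655442573687 98.2155661141964
0.18806294114339978 98.57782443145369
0.2358117360061296 7.061748258168557
0.23457663254689004 7.9943199673279945
(array([0.41399573, 0.20507387, 0.07932788]), np.float64(0.006559897292518648))
(array([0.39055822, 0.38900513, 0.08241382]), np.float64(0.0051935676039751985))
(array([0.62391699, 0.42255103, 0.08166802]), np.float64(0.004419676249182713))
(array([0.65209434, 0.23595144, 0.08177667]), np.float64(0.0026198345384372624))
[[0.413  0.2    0.09  ]
 [0.3898 0.3841 0.09  ]
 [0.6217 0.4177 0.09  ]
 [0.65   0.2331 0.09  ]] [0.51859408 0.30872821 0.09      ]
```

>>> {"op": "play_rows", "data": {
  "rows": [
    [2.5, [0, 1.5, 0.5], [0, 0, 0]],
    [2.5, [0.2, 2.5, 0.5], [0, 0, 0]],
    [2.5, [0.2, 3, 0], [0, 0, -0.5]],
    [2.5, [0.2, 3, 0], [0, 0, -0.5]],
    [2.5, [0.2, 3, 0], [0, 0, -0.5]]
  ]
}}

```text
clock: 10.58
tcp_pos: [0.4932, 0.1459, 0.1903]
tool_rot: [-0.071, 0.997, 0.0, 0.001]
force: [0.3, 0.5, -8.3]
gripper_width: 0.0345
```

>>> {"op": "play_rows", "data": {
  "rows": [
    [2.5, [0.2, 3, 0], [0, 0, -0.4]],
    [2.5, [0.2, 3, 0], [0, 0, 0]],
    [2.5, [0.2, 3, 0], [0, 0, 0]],
    [2.5, [0.2, 3, 0], [0, 0, 0]],
    [2.5, [0.2, 2.4, 0], [0, 0, 0]]
  ]
}}

```text
clock: 11.0
tcp_pos: [0.5029, 0.2913, 0.1897]
tool_rot: [-0.069, 0.998, 0.001, 0.0]
force: [0.8, -0.1, -8.3]
gripper_width: 0.0348
```

>>> {"op": "play_rows", "data": {
  "rows": [
    [2.5, [0, 1, 0], [0, 0, 0]],
    [2.5, [0, 0, 0], [0, 0, 0]]
  ]
}}

```text
clock: 11.17
tcp_pos: [0.5027, 0.3014, 0.1895]
tool_rot: [-0.07, 0.998, 0.001, 0.0]
force: [0.5, -0.1, -6.5]
gripper_width: 0.0346
```

```bash
python3 - <<'E'
from h import *
s=arm.state();c,f=shot("wrist","w8"); x=R.from_quat(s["tool_rot"]).as_matrix()[:,0]; print(s["tcp_pos"],np.degrees(np.arctan2(x[1],x[0])),s["force"],s["qpos"])
E
```

```text
[0.50266007 0.30139938 0.18950781] -171.9895580653274 [ 0.49584658 -0.08129137 -6.52761249] [ 3.49297124e-01  3.66158171e-01  1.53204542e+00  1.15849621e-03
  1.24277132e+00 -1.36168091e+00]
```

View pics/w8.png

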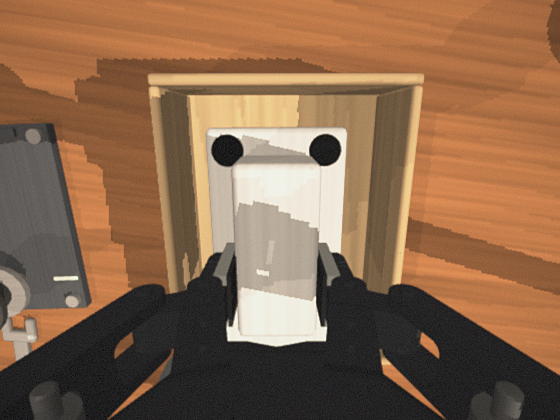

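```bash
python3 - <<'E'
from h import *
c,f=load("w8"); crop(f,140,60,435,130,2.7,"w8a")
P=np.array([onz(c,p,.09) for p in [(149,75),(423,75)]]); print(P); d=P[1]-P[0]; print(np.linalg.norm(d),np.degrees(np.arctan2(d[1],d[0])))
E
```

```text
[[0.41996777 0.20328505 0.09      ]
 [0.39413438 0.38707015 0.09      ]]
0.18559183096780799 98.00124745712353
```

View pics/w8a.png

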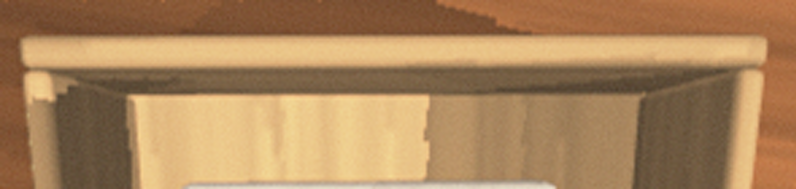

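The near rim puts the crate centre at (0.525,0.312) with yaw 8°, between the two fixed-camera estimates. I'll lower the casting in.

>>> {"op": "play_rows", "data": {
  "rows": [
    [2.5, [0.2, 0.4, 0], [0, 0, 0]],
    [2.5, [0.23, 0.41, -1.5], [0, 0, 0]],
    [2.5, [0, 0, -2.5], [0, 0, 0]],
    [2.5, [0, 0, -2.5], [0, 0, 0]],
    [2.5, [0, 0, -2.5], [0, 0, 0]]
  ]
}}

```text
clock: 11.63
tcp_pos: [0.5077, 0.3057, 0.0994]
tool_rot: [-0.068, 0.998, -0.0, 0.001]
force: [0.0, -0.3, -8.0]
gripper_width: 0.0347
```

>>> {"op": "play_rows", "data": {
  "rows": [
    [2.5, [0, 0, -2], [0, 0, 0]],
    [2.5, [0, 0, -1.3], [0, 0, 0]],
    [2.5, [0, 0, -0.7], [0, 0, 0]],
    [2.5, [0, 0, -0.3], [0, 0, 0]],
    [2.5, [0, 0, 0], [0, 0, 0]]
  ]
}}

```text
clock: 12.05
tcp_pos: [0.5074, 0.3061, 0.0568]
tool_rot: [-0.068, 0.998, -0.0, -0.0]
force: [0.4, 0.8, -7.5]
gripper_width: 0.0342
```

>>> {"op": "play_rows", "data": {
  "rows": [
    [2.5, [0, 0, -0.2], [0, 0, 0]],
    [2.5, [0, 0, -0.2], [0, 0, 0]],
    [2.5, [0, 0, -0.15], [0, 0, 0]],
    [2.5, [0, 0, 0], [0, 0, 0]]
  ]
}}

```text
clock: 12.38
tcp_pos: [0.5071, 0.3068, 0.0517]
tool_rot: [-0.068, 0.998, 0.0, 0.0]
force: [-0.7, 0.5, -8.0]
gripper_width: 0.0347
```

>>> {"op": "play_rows", "data": {
  "rows": [
    [2.5, [0, 0, -0.1], [0, 0, 0]],
    [2.5, [0, 0, -0.1], [0, 0, 0]],
    [2.5, [0, 0, 0], [0, 0, 0]]
  ]
}}

```text
clock: 12.63
tcp_pos: [0.5072, 0.3069, 0.0504]
tool_rot: [-0.068, 0.998, 0.0, 0.0]
force: [-2.3, -0.7, 0.4]
gripper_width: 0.0343
```

The casting is on the floor: the load is off the wrist and z is 0.0504, against 0.0503 expected. I'll open and rise.

>>> {"op": "play_rows", "data": {
  "rows": [
    [3.8, [0, 0, 0], [0, 0, 0]],
    [4.5, [0, 0, 0], [0, 0, 0]],
    [6, [0, 0, 0], [0, 0, 0]],
    [7, [0, 0, 0.3], [0, 0, 0]],
    [7, [0, 0, 1], [0, 0, 0]]
  ],
  "grip_force": 30
}}

```text
clock: 13.05
tcp_pos: [0.5063, 0.3064, 0.0617]
tool_rot: [-0.068, 0.998, -0.0, -0.001]
force: [0.3, -0.2, -0.0]
gripper_width: 0.07
```

>>> {"op": "play_rows", "data": {
  "rows": [
    [7, [0, 0, 3], [0, 0, 0]],
    [7, [0, 0, 3.5], [0, 0, 0]],
    [7, [0, 0, 3.5], [0, 0, 0]],
    [7, [0, 0, 3.5], [0, 0, 0]],
    [7, [0, 0, 0.5], [0, 0, 0]]
  ]
}}

```text
clock: 13.47
tcp_pos: [0.5102, 0.3081, 0.2108]
tool_rot: [-0.068, 0.998, 0.002, 0.006]
force: [1.4, 0.8, 0.5]
gripper_width: 0.0699
```

```bash
python3 - <<'E'
from h import *
s=arm.state();c,f=shot("wrist","w9"); x=R.from_quat(s["tool_rot"]).as_matrix()[:,0]; print(s["tcp_pos"],np.degrees(np.arctan2(x[1],x[0])),s["force"],s["qpos"])
crop(f,140,60,435,330,2.7,"w9a")
E
```

```text
[0.51022577 0.3080597  0.2107878 ] -172.14628359703573 [1.41177118 0.75687418 0.51604712] [ 3.56168211e-01  3.59299989e-01  1.48757747e+00  5.40915655e-05
  1.28180623e+00 -1.35173439e+00]
```

View pics/w9a.png

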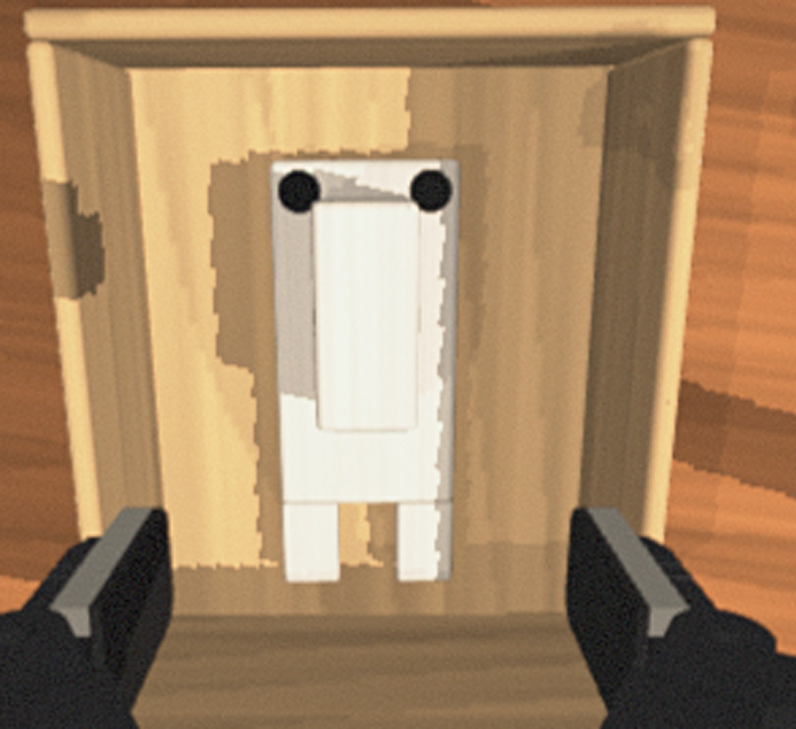

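```bash
python3 - <<'E'
from h import *
c,_=load("w9"); q=lambda u,v:(140+u/2.7,60+v/2.7)
P=np.array([onz(c,q(*p),.056) for p in [(313,200),(418,201),(416,431),(319,430)]]); print(P.round(4),P.mean(0))
ct,_=load("top1"); r=lambda u,v:(315+u/8,185+v/8)
P=np.array([onz(ct,r(*p),.024) for p in [(163,130),(272,140),(255,345),(138,335)]]); print(P.round(4),P.mean(0))
for i,j in [(0,1),(3,2),(0,3),(1,2)]: d=P[i]-P[j]; print(np.linalg.norm(d),np.degrees(np.arctan2(d[1],d[0])))
E
```

```text
[[0.4604 0.2839 0.056 ]
 [0.456  0.318  0.056 ]
 [0.5344 0.3293 0.056 ]
 [0.5387 0.2954 0.056 ]] [0.49737212 0.30664603 0.056     ]
[[ 0.5713 -0.2764  0.024 ]
 [ 0.5676 -0.323   0.024 ]
 [ 0.4793 -0.3144  0.024 ]
 [ 0.483  -0.2648  0.024 ]] [ 0.52529695 -0.29467599  0.024     ]
0.04673490566890896 85.38642350797173
0.04968966851210865 85.72322421601666
0.0890933489586668 -7.483998722023952
0.08870229267389769 -5.587468727659598
```

Block centre is at (0.497,0.307), which is (-28,-2) mm in the crate. Next I'll go to the cover.

>>> {"op": "play_rows", "data": {
  "rows": [
    [8, [0, -3, 0], [0, 0, -1]],
    [8, [0, -4, 0], [0, 0, -1]],
    [8, [0, -4, 0], [0, 0, -1]],
    [8, [0, -4, 0], [0, 0, -1]],
    [8, [0, -4, 0], [0, 0, -1]]
  ]
}}

```text
clock: 13.93
tcp_pos: [0.506, 0.1152, 0.2017]
tool_rot: [-0.025, 1.0, -0.0, -0.001]
force: [0.8, -0.0, 0.3]
gripper_width: 0.08
```

>>> {"op": "play_rows", "data": {
  "rows": [
    [8, [0, -4, 0], [0, 0, -1]],
    [8, [0, -4, 0], [0, 0, -1]],
    [8, [0, -4, 0], [0, 0, -1]],
    [8, [0, -4, 0], [0, 0, -1]],
    [8, [0, -4, 0], [0, 0, -1]]
  ]
}}

```text
clock: 14.35
tcp_pos: [0.506, -0.085, 0.2018]
tool_rot: [0.019, 1.0, 0.0, -0.001]
force: [1.1, 0.2, 0.1]
gripper_width: 0.0798
```

>>> {"op": "play_rows", "data": {
  "rows": [
    [8, [0.2, -4, 0], [0, 0, -1]],
    [8, [0.2, -4, 0], [0, 0, -1]],
    [8, [0.2, -4, 0], [0, 0, -1]],
    [8, [0.2, -4, 0], [0, 0, -0.4]],
    [8, [0.2, -4, 0], [0, 0, 0]]
  ]
}}

```text
clock: 14.77
tcp_pos: [0.5162, -0.285, 0.2016]
tool_rot: [0.049, 0.999, 0.0, -0.001]
force: [1.2, -0.2, 0.0]
gripper_width: 0.0799
```

>>> {"op": "play_rows", "data": {
  "rows": [
    [8, [0, -1.3, 0], [0, 0, 0]],
    [8, [0, 0, 0], [0, 0, 0]],
    [8, [0, 0, 0], [0, 0, 0]]
  ]
}}

```text
clock: 15.02
tcp_pos: [0.5163, -0.2962, 0.2013]
tool_rot: [0.049, 0.999, 0.001, -0.001]
force: [-0.2, 0.5, 0.3]
gripper_width: 0.0801
```

```bash
python3 - <<'E'
from h import *
s=arm.state();c,f=shot("wrist","w10"); x=R.from_quat(s["tool_rot"]).as_matrix()[:,0]; print(s["tcp_pos"],np.degrees(np.arctan2(x[1],x[0])),s["force"],s["qpos"])
crop(f,190,100,370,320,4,"w10a")
E
```

```text
[ 0.51627532 -0.29619218  0.20130762] 174.33559992821736 [-0.20850374  0.4702512   0.26269686] [-7.08416152e-01  3.74021970e-01  1.48978131e+00  5.53404146e-04
  1.28028594e+00 -2.18050760e+00]
```

View pics/w10.png

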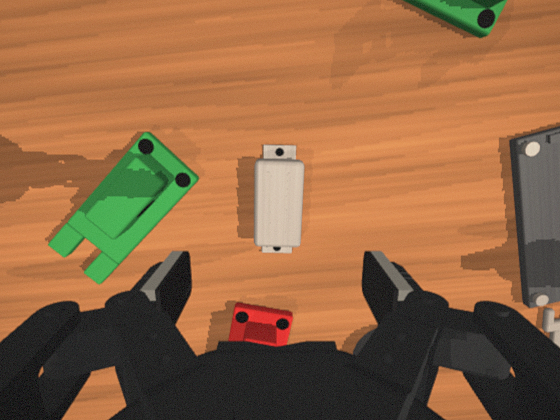

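View pics/w10a.png

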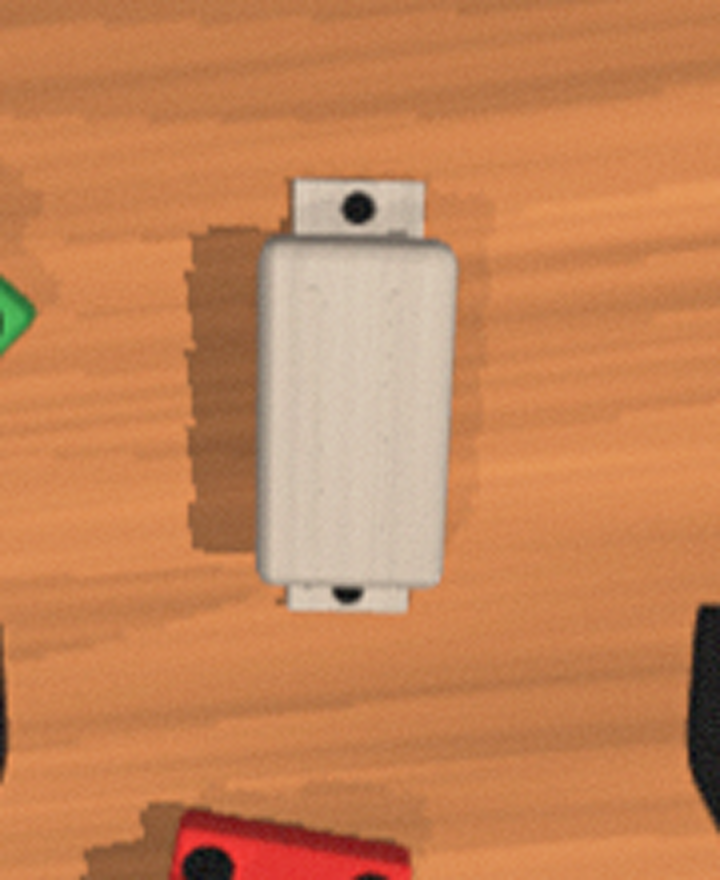

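```bash
python3 - <<'E'
from h import *
c,_=load("w10"); q=lambda u,v:(190+u/4,100+v/4)
for z,A in [(.024,[(259,239),(457,239),(442,586),(257,586)]),(.004,[(293,180),(425,182),(407,612),(287,610)])]:
    P=np.array([onz(c,q(*p),z) for p in A]); print(P.round(4),P.mean(0))
    for i,j in [(0,1),(3,2),(0,3),(1,2)]: d=P[j]-P[i]; print(np.linalg.norm(d).round(4),np.degrees(np.arctan2(d[1],d[0])).round(1))
cs,fs=load("sc1"); crop(fs,195,195,240,240,12,"sc1c")
E
```

```text
[[ 0.4847 -0.3131  0.024 ]
 [ 0.4895 -0.265   0.024 ]
 [ 0.5798 -0.2758  0.024 ]
 [ 0.5749 -0.3243  0.024 ]] [ 0.53221942 -0.29457129  0.024     ]
0.0484 84.3
0.0487 84.3
0.091 -7.1
0.091 -6.8
[[ 0.4727 -0.3042  0.004 ]
 [ 0.4766 -0.2705  0.004 ]
 [ 0.5951 -0.2854  0.004 ]
 [ 0.5911 -0.319   0.004 ]] [ 0.53386939 -0.29479471  0.004     ]
0.034 83.5
0.0339 83.2
0.1194 -7.1
0.1195 -7.2
```

View pics/sc1c.png

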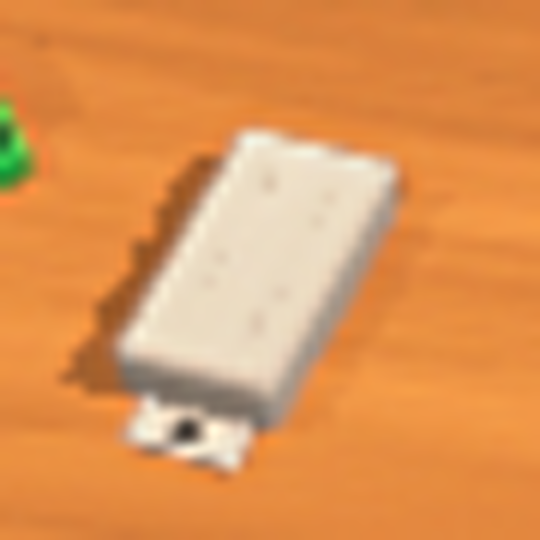

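Sizes come out as 91×48.5 and 119.5×34 mm, so the assumed heights hold. Cover centre is (0.533,-0.295), yaw -7°.

>>> {"op": "play_rows", "data": {
  "rows": [
    [7.5, [0.8, 0.1, -2], [0, 0, -0.7]],
    [7.5, [0.87, 0.05, -3.5], [0, 0, -0.6]],
    [7.5, [0, 0, -3.5], [0, 0, 0]],
    [7.5, [0, 0, -3.5], [0, 0, 0]],
    [7.5, [0, 0, -3], [0, 0, 0]]
  ]
}}

```text
clock: 15.48
tcp_pos: [0.5334, -0.2916, 0.0456]
tool_rot: [0.058, 0.998, 0.001, -0.001]
force: [0.2, 0.9, -0.7]
gripper_width: 0.075
```

>>> {"op": "play_rows", "data": {
  "rows": [
    [7, [0, 0, -1.2], [0, 0, 0]],
    [7, [0, 0, 0], [0, 0, 0]],
    [7, [0, 0, 0], [0, 0, 0]]
  ]
}}

```text
clock: 15.73
tcp_pos: [0.5341, -0.2937, 0.0359]
tool_rot: [0.059, 0.998, 0.0, -0.0]
force: [0.5, -0.0, 0.7]
gripper_width: 0.0699
```

```bash
python3 - <<'E'
from h import *
s=arm.state();c,f=shot("wrist","w11"); x=R.from_quat(s["tool_rot"]).as_matrix()[:,0]; print(s["tcp_pos"],np.degrees(np.arctan2(x[1],x[0])),s["force"])
c10,_=load("w10"); q=lambda u,v:(190+u/4,100+v/4); cs,_=load("sc1"); t=lambda u,v:(195+u/12,195+v/12)
for a,b in [((457,239),(400,165)),((259,239),(248,130)),((257,586),(122,360)),((442,586),(275,400))]: print(tri(c10,q(*a),cs,t(*b)))
E
```

```text
[ 0.53407953 -0.29366978  0.03594366] 173.22212473388706 [ 0.48334754 -0.01708139  0.71966309]
(array([ 0.48976518, -0.26342567,  0.01783127]), np.float64(0.002377203006196352))
(array([ 0.48470315, -0.31167152,  0.01788226]), np.float64(0.004051034233444177))
(array([ 0.57609812, -0.32186348,  0.01887619]), np.float64(0.006197619642847444))
(array([ 0.58171758, -0.27418327,  0.01828027]), np.float64(0.002946778441837438))
```

View pics/w11.png

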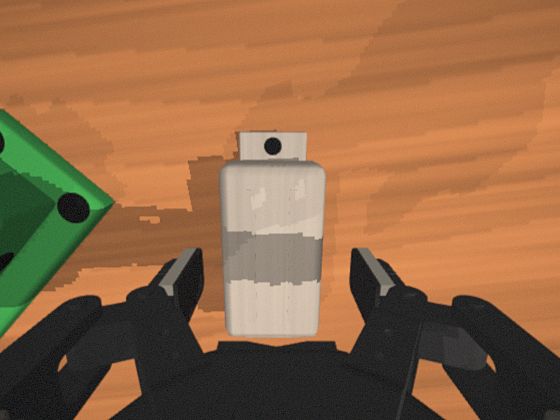

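>>> {"op": "play_rows", "data": {
  "rows": [
    [7, [0, -0.1, -0.8], [0, 0, 0]],
    [7, [0, 0, -0.5], [0, 0, 0]],
    [7, [0, 0, 0], [0, 0, 0]],
    [6, [0, 0, 0], [0, 0, 0]],
    [5.3, [0, 0, 0], [0, 0, 0]]
  ],
  "grip_force": 30
}}

```text
clock: 16.2
tcp_pos: [0.5338, -0.296, 0.0228]
tool_rot: [0.06, 0.998, -0.0, 0.0]
force: [-0.3, -0.2, 0.5]
gripper_width: 0.0529
```

>>> {"op": "play_rows", "data": {
  "rows": [
    [4.5, [0, 0, 0], [0, 0, 0]],
    [4, [0, 0, 0], [0, 0, 0]],
    [4, [0, 0, 0], [0, 0, 0]],
    [4, [0, 0, 0], [0, 0, 0]]
  ]
}}

```text
clock: 16.53
tcp_pos: [0.5339, -0.2961, 0.023]
tool_rot: [0.06, 0.998, -0.0, 0.0]
force: [-1.0, 0.3, 4.6]
gripper_width: 0.0491
```

>>> {"op": "play_rows", "data": {
  "rows": [
    [4, [0, 0, 0.5], [0, 0, 0]],
    [4, [0, 0, 1], [0, 0, 0]],
    [4, [0, 0, 2], [0, 0, 0]],
    [4, [0, 0, 3], [0, 0, 0]],
    [4, [0, 0, 3.5], [0, 0, 0]]
  ]
}}

```text
clock: 16.95
tcp_pos: [0.5323, -0.2947, 0.1219]
tool_rot: [0.06, 0.998, 0.001, -0.002]
force: [0.5, 0.2, -1.3]
gripper_width: 0.0495
```

>>> {"op": "play_rows", "data": {
  "rows": [
    [4, [0, 0, 3.5], [0, 0, 0]],
    [4, [0, 0, 3], [0, 0, 0]],
    [4, [0, 0, 2], [0, 0, 0]],
    [4, [0, 0, 0], [0, 0, 0]]
  ]
}}

```text
clock: 17.28
tcp_pos: [0.5357, -0.2973, 0.2137]
tool_rot: [0.06, 0.998, -0.003, 0.004]
force: [0.1, -0.8, -1.1]
gripper_width: 0.0495
```

```bash
python3 - <<'E'
from h import *
s=arm.state();c,f=shot("wrist","w12"); print(s["tcp_pos"],s["force"],s["gripper_width"])
E
```

```text
[ 0.5357395  -0.29731759  0.21365503] [ 0.12626419 -0.78929069 -1.12763334] 0.04945809173603526
```

View pics/w12.png

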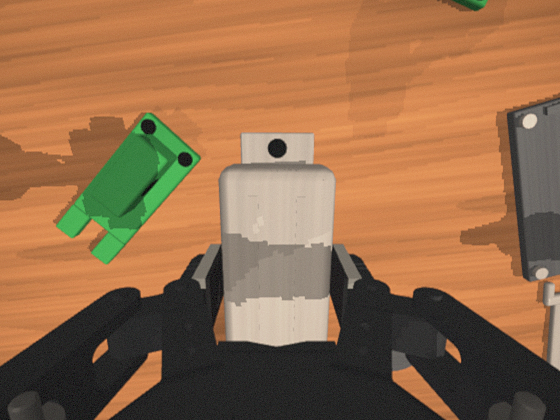

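The cover is held centred and level. I'll carry it over to the crate.

>>> {"op": "play_rows", "data": {
  "rows": [
    [4, [-0.1, 1.5, 0], [0, 0, 0]],
    [4, [-0.25, 2.5, 0], [0, 0, 1]],
    [4, [-0.25, 3.5, 0], [0, 0, 1]],
    [4, [-0.25, 3.5, 0], [0, 0, 1]],
    [4, [-0.25, 3.5, 0], [0, 0, 1]]
  ]
}}

```text
clock: 17.75
tcp_pos: [0.5207, -0.1482, 0.2048]
tool_rot: [0.025, 1.0, 0.001, -0.002]
force: [0.7, 1.4, -1.7]
gripper_width: 0.0492
```

>>> {"op": "play_rows", "data": {
  "rows": [
    [4, [-0.25, 3.5, 0], [0, 0, 1]],
    [4, [-0.25, 3.5, 0], [0, 0, 1]],
    [4, [-0.25, 3.5, 0], [0, 0, 1]],
    [4, [-0.25, 3.5, 0], [0, 0, 1]],
    [4, [-0.25, 3.5, 0], [0, 0, 1]]
  ]
}}

```text
clock: 18.17
tcp_pos: [0.5079, 0.0267, 0.2052]
tool_rot: [-0.019, 1.0, 0.001, -0.002]
force: [-0.6, -0.6, -2.6]
gripper_width: 0.0491
```

>>> {"op": "play_rows", "data": {
  "rows": [
    [4, [-0.25, 3.5, 0], [0, 0, 1]],
    [4, [-0.25, 3.5, 0], [0, 0, 1]],
    [4, [-0.25, 3.5, 0], [0, 0, 1]],
    [4, [-0.2, 3.5, 0], [0, 0, 1]],
    [4, [-0.2, 3.5, 0], [0, 0, 1]]
  ]
}}

```text
clock: 18.58
tcp_pos: [0.4962, 0.2011, 0.2051]
tool_rot: [-0.063, 0.998, -0.0, -0.002]
force: [0.0, 0.7, -1.0]
gripper_width: 0.0491
```

>>> {"op": "play_rows", "data": {
  "rows": [
    [4, [0, 3.5, 0], [0, 0, 0.9]],
    [4, [0, 3.5, 0], [0, 0, 0]],
    [4, [0, 3, 0], [0, 0, 0]],
    [4, [0, 0, 0], [0, 0, 0]],
    [4, [0, 0, 0], [0, 0, 0]]
  ]
}}

```text
clock: 19.0
tcp_pos: [0.4964, 0.3006, 0.2049]
tool_rot: [-0.072, 0.997, -0.001, -0.002]
force: [0.4, 0.0, -0.8]
gripper_width: 0.0493
```

```bash
python3 - <<'E'
from h import *
s=arm.state();c,f=shot("wrist","w13"); x=R.from_quat(s["tool_rot"]).as_matrix()[:,0]; print(s["tcp_pos"],np.degrees(np.arctan2(x[1],x[0])),s["force"],s["gripper_width"])
E
```

```text
[0.49638926 0.30063223 0.20485494] -171.7562048505029 [ 0.43753309  0.04970076 -0.79589189] 0.04932688792783865
```

View pics/w13.png

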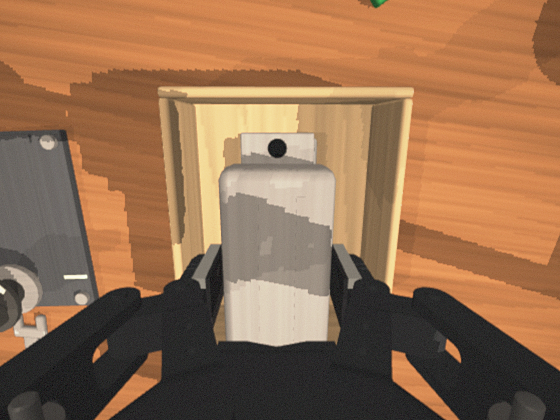

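>>> {"op": "play_rows", "data": {
  "rows": [
    [4, [0.15, 0.3, -1], [0, 0, 0]],
    [4, [0, 0.3, -2.5], [0, 0, 0]],
    [4, [0, 0, -3], [0, 0, 0]],
    [4, [0, 0, -2.5], [0, 0, 0]],
    [4, [0, 0, -1.5], [0, 0, 0]]
  ]
}}

```text
clock: 19.47
tcp_pos: [0.4982, 0.3031, 0.0984]
tool_rot: [-0.069, 0.998, -0.001, -0.003]
force: [-0.1, -0.1, -1.3]
gripper_width: 0.0492
```

>>> {"op": "play_rows", "data": {
  "rows": [
    [4, [0, 0, -0.8], [0, 0, 0]],
    [4, [0, 0, -0.4], [0, 0, 0]],
    [4, [0, 0, 0], [0, 0, 0]],
    [4, [0, 0, 0], [0, 0, 0]]
  ]
}}

```text
clock: 19.8
tcp_pos: [0.5009, 0.305, 0.0911]
tool_rot: [-0.07, 0.998, 0.0, 0.001]
force: [0.7, -0.2, -0.9]
gripper_width: 0.0493
```

```bash
python3 - <<'E'
from h import *
s=arm.state();c,f=shot("scene","sc5"); print(s["tcp_pos"],s["force"]); crop(f,340,160,450,285,5,"sc5a")
E
```

```text
[0.50088307 0.30498024 0.09109122] [ 0.74684039 -0.17740846 -0.94178576]
```

View pics/sc5a.png

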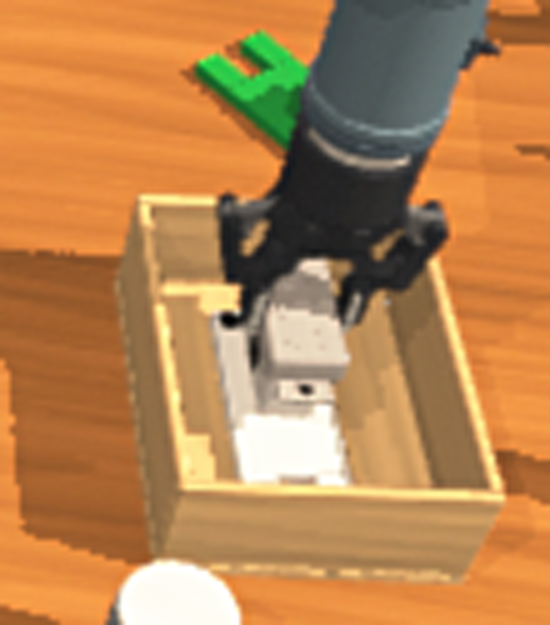

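>>> {"op": "play_rows", "data": {
  "rows": [
    [4, [-0.2, 0.1, -0.4], [0, 0, 0]],
    [4, [0, 0, -0.3], [0, 0, 0]],
    [4, [0, 0, -0.2], [0, 0, 0]],
    [4, [0, 0, -0.1], [0, 0, 0]],
    [4, [0, 0, 0], [0, 0, 0]]
  ]
}}

```text
clock: 20.27
tcp_pos: [0.498, 0.3062, 0.0802]
tool_rot: [-0.07, 0.998, -0.0, -0.0]
force: [0.6, 0.4, -1.0]
gripper_width: 0.0492
```

>>> {"op": "play_rows", "data": {
  "rows": [
    [4, [0, 0, -0.1], [0, 0, 0]],
    [4, [0, 0, 0], [0, 0, 0]],
    [4, [0, 0, 0], [0, 0, 0]]
  ]
}}

```text
clock: 20.52
tcp_pos: [0.4982, 0.3062, 0.0794]
tool_rot: [-0.07, 0.998, -0.0, 0.0]
force: [0.1, -0.4, -2.4]
gripper_width: 0.0491
```

>>> {"op": "play_rows", "data": {
  "rows": [
    [4, [0, 0, -0.1], [0, 0, 0]],
    [4, [0, 0, 0], [0, 0, 0]],
    [4, [0, 0, 0], [0, 0, 0]]
  ]
}}

```text
clock: 20.77
tcp_pos: [0.4984, 0.3063, 0.079]
tool_rot: [-0.07, 0.998, 0.0, 0.0]
force: [-1.6, -0.2, 3.4]
gripper_width: 0.049
```

Contact is at z 0.0790, as expected, with 3.4 N upward. I'll open gently and rise.

>>> {"op": "play_rows", "data": {
  "rows": [
    [5.2, [0, 0, 0], [0, 0, 0]],
    [5.8, [0, 0, 0], [0, 0, 0]],
    [7, [0, 0, 0], [0, 0, 0]],
    [7.5, [0, 0, 0.5], [0, 0, 0]],
    [7.5, [0, 0, 1.5], [0, 0, 0]]
  ]
}}

```text
clock: 21.18
tcp_pos: [0.4967, 0.3056, 0.0967]
tool_rot: [-0.07, 0.998, -0.001, -0.002]
force: [-0.1, 0.0, -0.6]
gripper_width: 0.0749
```

>>> {"op": "play_rows", "data": {
  "rows": [
    [7.5, [0, 0, 3], [0, 0, 0]],
    [7.5, [0, 0, 3], [0, 0, 0]],
    [7.5, [0, 0, 3], [0, 0, 0]],
    [7.5, [0, 0, 1.5], [0, 0, 0]],
    [7.5, [0, 0, 0], [0, 0, 0]]
  ]
}}

```text
clock: 21.6
tcp_pos: [0.5005, 0.3071, 0.2084]
tool_rot: [-0.07, 0.998, 0.001, 0.004]
force: [0.9, -0.2, -0.6]
gripper_width: 0.0751
```

```bash
python3 - <<'E'
from h import *
s=arm.state();c,f=shot("wrist","w14"); print(s["tcp_pos"],s["force"])
c,f=shot("scene","sc6"); crop(f,230,160,450,320,3.6,"sc6a")
E
```

```text
[0.50046219 0.30713332 0.20840118] [ 0.93498471 -0.24196797 -0.60777394]
```

View pics/w14.png

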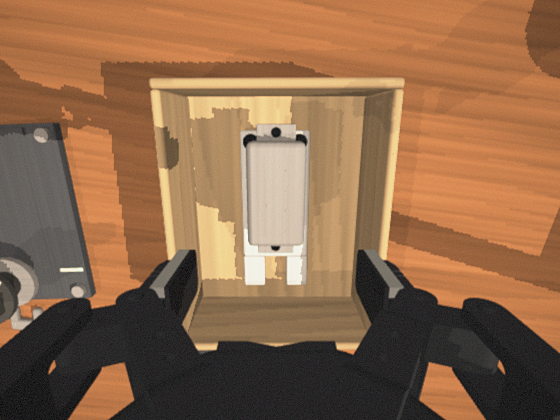

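View pics/sc6a.png

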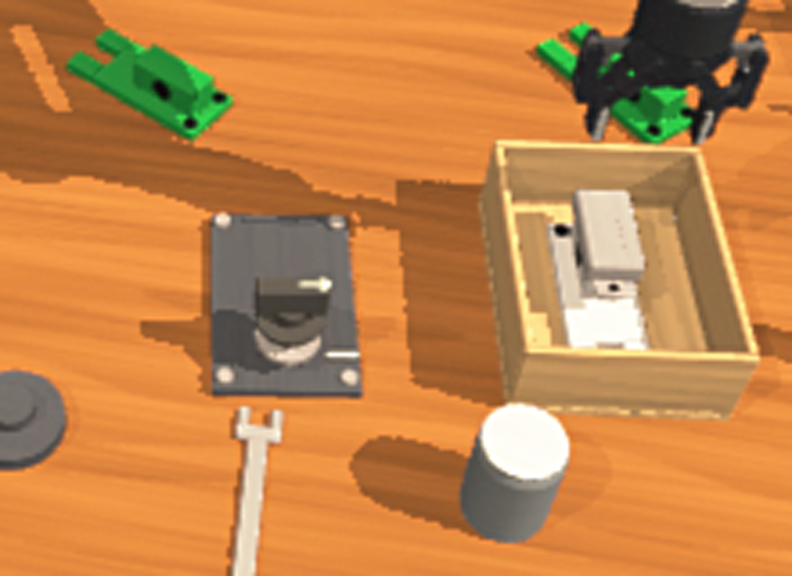

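Cover is lying flat and centred on the block. The knob arrow is still parallel to the line, and the wrench, gear and tin look undisturbed. One number check, then I'll hand in.

```bash
python3 - <<'E'
from h import *
c,_=load("w14")
P=np.array([onz(c,p,.08) for p in [(246,138),(308,138),(304,246),(248,246)]]); print(P.mean(0), np.linalg.norm(P[0]-P[1]),np.linalg.norm(P[0]-P[3]))
s=arm.state(); print(s["clock"],s["force"],abs(s["dq"]).max()); arm.finish_job()
E
```

```text
[0.49572384 0.30726702 0.08      ] 0.04977203799584846 0.09342019203541098
21.7 [ 0.14533073  0.85378811 -1.17836848] 0.03753384952912165
the job is handed in; nothing more can be done
```

The job is done and handed in at 21.7 s, with nothing dropped. No verdict was reported.

- **Knob:** I turned it about 105° clockwise, from roughly 0.36 to 2.2 rad, and let go. The last picture still shows its arrow parallel to the plate line.
- **Casting:** I lifted it about 5.4 mm and drew it 74 mm out from under the washer, with no sign of contact. It stands flat on its foot in the crate, about (-28, -2) mm from the crate centre.
- **Cover:** It lies flat on the block, and the last measurement puts its centre about 2 mm from the block's.
- **Wrench, gear and tin:** All three look undisturbed in the last pictures, though I did not measure their positions.

**Checks that disagreed:**
- The top and scene cameras differed by up to about 9 mm on the crate, so I relied on the wrist camera.
- Heights worked out from two views were off: top with wrist was too noisy to use, and the other pairs read up to 11 mm below the stated values. I used the stated heights. The sizes seen in the pictures and the contact heights at set-down (both within 0.1 mm of expected) supported them.

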